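# Draw a slide tray out of its rack to the line and hold it for handing over

### The arm

A 7-joint arm with a two-finger parallel gripper is mounted at the origin on a cart in front of the work surface, level with it; the furniture and walls round the work are solid. World frame = base frame: x ahead of the robot, y to its left, z up, the work surface at z = 0. Lengths are in m, angles in rad, forces in N, time in s.
With the tool pointing down it reaches from about 0.35 to 0.9 m from the base axis. Payload 8.1 kg.
Tool frame: the origin (TCP) lies at the very end of the fingers, on their centre line; the grasp point (between the pads) lies 19 mm behind it; z points along the fingers, y is the line along which they close (so a half turn about z gives the same grasp; the last joint's range is limited). The gripper opens to 92 mm and grips with 3 to 60 N. Pads are 19 mm wide; open, the fingers measure 130 mm over their backs; the gripper's body (75 mm by 190 mm) begins 47 mm behind the grasp point.
Start: joints at [1.108, 0.434, 0.025, 1.573, -0.012, 1.134, -0.075], TCP at [0.22, -0.585, 0.227] pointing down, gripper open.
Joint ranges: [-2.62, 2.62], [-0.44, 2.09], [-1.27, 1.32], [0.08, 2.57], [-1.32, 4.46], [0.12, 2], [-2.74, 2.74]. Speed limits (rad/s): [2.22, 2.22, 3.01, 3.01, 3.14, 3.14, 3.14].

### API

Orientations are given as a rotation vector (axis times angle).
In Python, from cell import arm gives the robot as it stands.
- The arm moves only by the tool jog_arm, never from a script. Its argument "rows" is a list of rows, each a list of 3 entries, a list of its own where there are three numbers: the shift along the world's x, y, z in cm, then the turn, a rotation vector about the world's x, y, z in degrees, then the opening, from 0 (shut) to 1 (fully open). A call has 1 to 8 rows; each row is the pose to reach, as a shift and turn from the pose commanded when the call began; what a row does not reach only later rows make up. A row lasts 1/8 s, in which the tool goes at most 62.5 mm and 10.7 degrees, less where a joint would pass 70% of its speed; a pose out of reach is approached as far as the arm can. A call with a gripper value outside its range is refused whole. The fingers move at their own pace and stop on an object; "newtons" is the grip in N (left out, the last holds). Time passes only in rows, so rows that repeat a pose let the fingers close. It gives the time, the measured TCP pose, the force, the opening and the grip force at its end, in the units of the state.
- arm.observe(): the state, without advancing time (a new reading comes with each control period).
- arm.get_image(name): name is "scene" or "top"; returns a dict with "img" (400x640x3 uint8, red, green, blue), "depth" (400x640 float32, m along the optical axis (not along the pixel's ray), 0 where there is no reading), "fx", "fy", "cx", "cy" (pixels), "rvec" (rotation vector, rad) and "tvec" (3), from world to camera coordinates, as OpenCV has them. Camera axes: x right, y down, z forward; pixel columns grow to the right and rows downward; lengths in m; the calibration is good to about 2 mm. A picture is of the moment at which its call begins.
- arm.sign_off(): hands the job in; it is judged then, once.
The state is a dict: "clock": time; "joints": joint angles; "dq": joint speeds; "joint_efforts": joint torques, N m; "position": TCP position; "ee_rot": TCP orientation; "force": force on the tool from outside, world axes, zero at the start; "ft_torque": the same for the moment, N m; "width": opening from 0.0 (shut) to 1.0 (fully open); "gripper_force": force on a finger pad.
Only numpy, scipy, OpenCV 4.12 (cv2) and the standard library are available. Lean on these libraries where they do the work, as an engineer would, in place of code of your own. Each camera call takes 0.05 s, during which the arm holds its last target. There are 200 camera calls.

### The job

Please hand me the upper slide tray: lightly tip the yellow-knobbed catch at the rack's front corner over to the outside, then take the tray by its black handle with a light grip (40 N at the most) and draw it gently out of the rack until the red line across its bed stands level with the front ends of the runners, so that I can get my hand under it. Past that point it would tip over, so finish while still holding it there, level and with its rear end still on the runners. Don't let the staining jar on it slide or tip, and leave the things standing around alone.

Things in the scene. Friction and masses are not known exactly. Their poses are not given: they have to be found in the camera images.
- rack: Fixed two-tier steel tray rack, 185 mm deep (x), 126 wide (y), 115 high; origin at the centre of its footprint on the worktop. -x is its open front, to which trays are drawn; +y is the catch's side. The upper runners carry the tray at z = 100 mm between guide walls 120 mm apart, 112 mm high; nothing holds it down. The grey tray below belongs to the rack.
- rack_lip (a point): Middle between the front ends of the two upper runners, at the height of their upper face (rack frame: x = -92.5, y = 0, z = 100 mm). Its axes are the rack's. The tray's red line has to come level with this along the rack's x.
- catch (a joint): Gravity catch in front of the tray's corner: dark bar 10 x 5 mm, yellow 16 mm ball 76 mm from the pivot, turning about the rack's x axis. 0 rad = shut, leaning 0.2 rad inwards on its stop, blocking the tray. Pushed outwards (rack +y) past upright (0.2) it falls open by its weight and hangs outside at 2.6. Takes under 1 N.
- catch_knob (a point): Centre of the catch's yellow ball. Shut: rack frame x = -99, y = 40, z = 162 mm; the pivot is at x = -99, y = 55, z = 88 mm.
- tray: Loose white slide tray in the upper tier, 185 long (x), 116 wide (y), walls 14 high, bed 4 mm thick, 0.4 to 0.65 kg; three slides are fixed in it. Origin: centre of its underside; axes as the rack's, front end at x = -92.5 mm. 2 mm of play on either side. With the red line at the lip, tray and jar are about 20 mm past balance and tip unless held.
- tray_handle (a point): Centre of the black handle bar, 14 mm (x) x 46 (y) x 14 high, 15 mm behind the tray's front end, underside 27 and top 41 mm above the tray's underside (23 mm free over the bed), on two feet. Pinch it from above across its 14 mm (fingers closing along the rack's x).
- tray_mark (a point): Middle of the red line, 4 mm wide, which runs across the tray's bed and over both side walls, 120 mm behind the tray's front end; the point lies on the tray's underside.
- tray_tail (a point): Middle of the tray's rear end, on its underside.
- jar: Loose staining jar with a violet filling and white screw lid, 52 x 52 x 86 mm, about 0.16 kg, standing upright near the rear end of the tray, behind the red line. Origin: centre of its underside.
- brown_bottle: Bystander: brown bottle with a red dropper, 38 mm across, 111 high, beside the rack on the catch's side. Origin: centre of its underside.
- small_bottle: Bystander: small cream bottle with a white cap, 25 mm across, 52 high, on the other side of the rack. Origin: centre of its underside.
- vial: Bystander: clear upright vial, 26 mm across, 118 high, on the side of the small bottle. Origin: centre of its underside.
- clock: Bystander: white timer, 58 x 62 x 20 mm, lying on the worktop in front of the rack on the catch's side. Origin: centre of its underside.
- microscope: The place's microscope, fixed and tall, on the worktop to the right of the rack (origin: middle of its foot): go round it or over it.
Mind the look-alikes: they are no part of the job. Of the things that look like the tray, the larger one is meant.

How it is judged:
By the outcome, as a careful person would: the job done as asked, in the order asked, and still so for the second after the job is handed in, while the arm keeps its last pose, push and grip.
It also fails if it takes over 48 s, if anything falls off the work surface, if the arm or the gripper's body presses on something with over 40 N, if the wrist force passes 120 N, or if a joint passes its speed limit or range.

## Working session

There is one attempt and no reset: what is moved stays moved. The work goes in short steps, Python scripts to look and compute and a tool call to move; the robot and the scene stay as the last step left them, time stands still between calls to the robot, and variables do not carry over. Pictures are saved under pics/ and viewed, at most 10 in all, crops included, and the job is handed in when it is done.

Besides the shell and the picture viewer there is one more tool, called by a JSON object that holds its "fn" and its "kwargs". jog_arm: Moves the arm, as the interface text tells. Its arguments: {"type":"object","properties":{"rows":{"type":"array","items":{"type":"array"}},"newtons":{"type":"number"}},"required":["rows"]}

```bash
mkdir -p pics; ls; cat > h.py <<'E'
import numpy as np, cv2
from cell import arm
def grab(name):
    d=arm.get_image(name); d['R']=cv2.Rodrigues(np.array(d['rvec'],float))[0]; d['t']=np.array(d['tvec'],float).ravel(); return d
def ray(d,u,v):
    r=d['R'].T@np.array([(u-d['cx'])/d['fx'],(v-d['cy'])/d['fy'],1]); return -d['R'].T@d['t'], r
def onz(d,u,v,z):
    c,r=ray(d,u,v); return c+r*(z-c[2])/r[2]
def dep(d,u,v):
    c,r=ray(d,u,v); return c+r*d['depth'][int(v),int(u)]
def proj(d,p):
    q=d['R']@np.array(p)+d['t']; return q[0]/q[2]*d['fx']+d['cx'], q[1]/q[2]*d['fy']+d['cy']
E
python3 - <<'E'
from h import *
for n in('scene','top'):
    d=grab(n); cv2.imwrite(f'pics/{n}0.png',d['img'][:,:,::-1]); np.savez(f'{n}0.npz',**d)
    print(n,(-d['R'].T@d['t']).round(3),d['R'][2].round(2),d['fx'])
print(arm.observe())
E
```

```text
pics
scene [0.118 0.48  0.773] [ 0.5  -0.43 -0.76] 395.51229721245863
top [0.412 0.136 1.238] [ 0.13  0.   -0.99] 416.2624755880907
{'clock': 0.1, 'joints': array([ 1.10840094,  0.43514285,  0.02494913,  1.57399709, -0.01161615,
        1.13401451, -0.07511178]), 'dq': array([ 1.26513361e-03, -1.38344356e-03,  1.07180439e-05, -1.28270444e-03,
       -3.80968843e-04, -2.35774267e-03,  7.38361500e-04]), 'joint_efforts': array([ 2.65511037e-03, -6.69130397e+01,  9.87639874e-01, -3.15149331e+01,
       -6.05638674e-02,  3.74483666e-02,  5.64438471e-05]), 'position': array([ 0.21985786, -0.58456037,  0.22603315]), 'ee_rot': array([-3.08956248e+00, -5.61774763e-01,  5.57442113e-04]), 'force': array([-0.49576173,  1.08189265, -0.84729013]), 'ft_torque': array([ 0.00952567, -0.00800875, -0.01924883]), 'gripper_force': 0.0, 'width': 0.9982348278939027}
```

View pics/scene0.png

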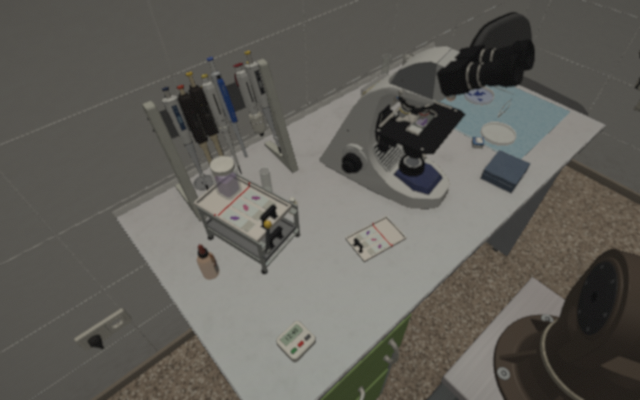

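View pics/top0.png

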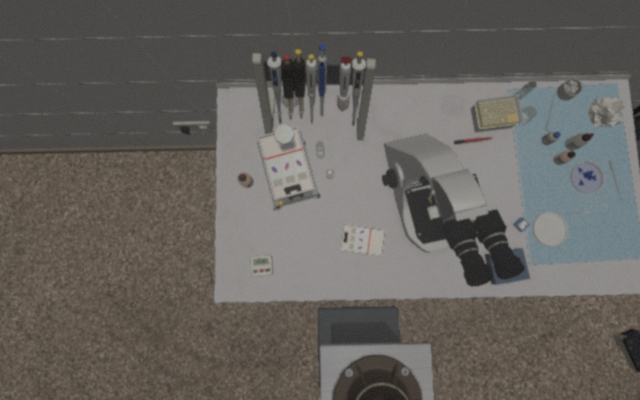

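The pictures show the tray rack at top (288,167) / scene (248,215). Candidates for the tray:
- The upper tray in the rack, at top (288,167). This is the larger one and is chosen.
- The small look-alike card tray on the bench, at top (363,240).
- The grey lower tray in the rack.

Yellow things that could pass for the knob:
- The knob at top (280,203), chosen.
- Pipette tops at (298,52).
- The yellow box at (497,113).

The microscope is at top (440,210).

```bash
python3 - <<'E'
from h import *
T=dict(np.load('top0.npz')); S=dict(np.load('scene0.npz'))
def crop(d,x0,x1,y0,y1,k): return cv2.resize(d['img'][y0:y1,x0:x1,::-1],None,fx=k,fy=k,interpolation=cv2.INTER_CUBIC)
a=crop(T,235,335,115,215,4); b=crop(S,190,310,150,280,4)
c=np.zeros((560,400+400,3),np.uint8); c[:400,:400]=a; b=cv2.resize(b,(400,433)); c[:433,400:]=b
cv2.imwrite('pics/crop.png',c)
def blobs(d,m,box):
    x0,x1,y0,y1=box; M=np.zeros(m.shape,np.uint8); M[y0:y1,x0:x1]=m[y0:y1,x0:x1]
    n,l,s,ce=cv2.connectedComponentsWithStats(M); return [(s[i,4],ce[i].round(1),l==i) for i in range(1,n) if s[i,4]>5]
for nm,d,box in(('top',T,(235,335,115,215)),('scene',S,(190,310,150,280))):
    h=cv2.cvtColor(d['img'],cv2.COLOR_RGB2HSV).astype(int)
    H,Sa,V=h[...,0],h[...,1],h[...,2]
    for k,m in(('yellow',(H>15)&(H<35)&(Sa>110)&(V>90)),('red',((H<8)|(H>172))&(Sa>70)&(V>90)),('black',(V<45))):
        for n,ce,l in blobs(d,m,box):
            print(nm,k,n,ce,'depthpt',dep(d,*ce).round(3))
            if k=='red' and n>15:
                ys,xs=np.nonzero(l); 
                for i in(xs.argmin(),xs.argmax()): print('   end',xs[i],ys[i],onz(d,xs[i],ys[i],.114).round(4))
# top face of the tray walls / rack via depth
P=np.array([[dep(T,u,v) for u in range(235,335)] for v in range(115,215)])
z=P[...,2]
for lo,hi in((.095,.107),(.108,.12),(.134,.147),(.15,.175),(.18,.2)):
    m=(z>lo)&(z<hi); q=P[m]; print(lo,hi,m.sum(),q.mean(0).round(3) if len(q) else '')
m=((z>.098)&(z<.12)).astype(np.uint8); cn=max(cv2.findContours(m,0,2)[0],key=cv2.contourArea)
r=cv2.minAreaRect(cn); bp=cv2.boxPoints(r)+[235,115]; print(r,bp.round(1)); print([onz(T,u,v,.112).round(4) for u,v in bp])
E
```

```text
top yellow 13 [280.4 202.6] depthpt [0.543 0.249 0.172]
top red 44 [284.  153.4] depthpt [0.689 0.245 0.104]
   end 266 158 [0.675  0.2936 0.114 ]
   end 302 148 [0.701  0.1938 0.114 ]
scene yellow 38 [266.9 223.4] depthpt [0.543 0.254 0.168]
scene red 90 [234.6 199.1] depthpt [0.694 0.243 0.103]
   end 218 214 [0.6723 0.2974 0.114 ]
   end 249 182 [0.7067 0.1932 0.114 ]
scene black 101 [269.1 213.1] depthpt [0.583 0.223 0.138]
scene black 175 [273.1 236.7] depthpt [0.575 0.228 0.068]
scene black 32 [203.4 254.2] depthpt [0.624 0.369 0.085]
0.095 0.107 1870 [0.653 0.239 0.104]
0.108 0.12 662 [0.651 0.236 0.113]
0.134 0.147 106 [0.605 0.224 0.14 ]
0.15 0.175 78 [0.64  0.238 0.165]
0.18 0.2 321 [0.718 0.236 0.19 ]
((51.911537170410156, 52.34230422973633), (74.28681182861328, 46.13324737548828), 74.74488067626953) [[254.9 137.6]
 [299.4 125.4]
 [318.9 197.1]
 [274.4 209.2]]
[array([0.7342, 0.3247, 0.112 ]), array([0.7662, 0.2002, 0.112 ]), array([0.563 , 0.1498, 0.112 ]), array([0.5324, 0.2715, 0.112 ])]
```

View pics/crop.png

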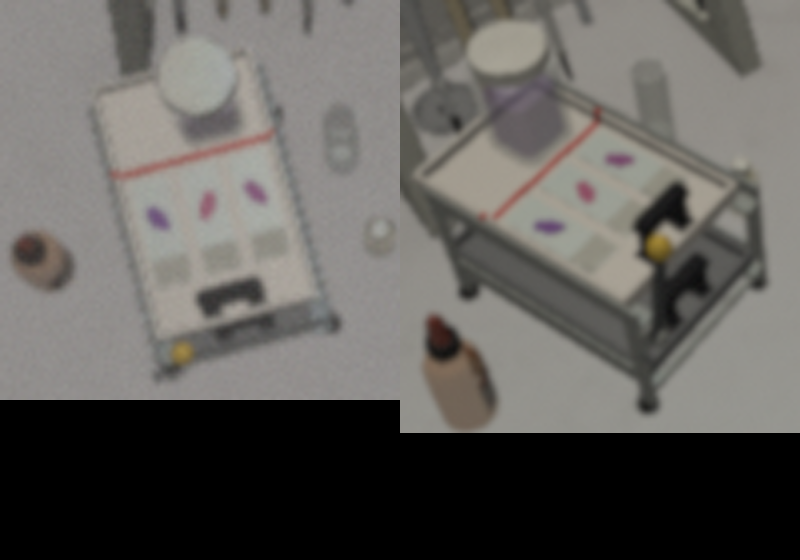

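Close crop confirms the choice. It shows the upper tray with its red line, the black handle at crop (230,297), and the yellow knob at (182,352) on the catch side. A second black handle below belongs to the lower grey tray. Next I triangulate the knob and handle.

```bash
cat >> h.py <<'E'
def tri(A,a,B,b):
    M=[];y=[]
    for d,p in((A,a),(B,b)):
        c,r=ray(d,*p); r/=np.linalg.norm(r); Q=np.eye(3)-np.outer(r,r); M.append(Q); y.append(Q@c)
    x,res,*_=np.linalg.lstsq(np.vstack(M),np.hstack(y),rcond=None); return x,float(np.sqrt(res.sum())) if len(res) else 0
def mask(d,kind,box):
    h=cv2.cvtColor(d['img'],cv2.COLOR_RGB2HSV).astype(int); H,S,V=h[...,0],h[...,1],h[...,2]
    m={'yellow':(H>15)&(H<35)&(S>95)&(V>80),'red':((H<8)|(H>172))&(S>60)&(V>90),'black':V<70}[kind]
    k=np.zeros(m.shape,bool); x0,x1,y0,y1=box; k[y0:y1,x0:x1]=m[y0:y1,x0:x1]; return k
def pts(d,m):
    ys,xs=np.nonzero(m); return np.array([dep(d,u,v) for u,v in zip(xs,ys) if d['depth'][v,u]>0]),np.c_[xs,ys]
TB=(235,335,115,215); SB=(190,310,150,280)
E
python3 - <<'E'
from h import *
T=dict(np.load('top0.npz')); S=dict(np.load('scene0.npz'))
a=pts(T,mask(T,'yellow',(270,290,195,210)))[1].mean(0); b=pts(S,mask(S,'yellow',(255,280,212,235)))[1].mean(0)
print('knob',a,b,tri(T,a,S,b))
for n,d,B in(('T',T,(280,305,180,198)),('S',S,(255,285,200,225))):
    p,_=pts(d,mask(d,'black',B)); q=p[(p[:,2]>.132)&(p[:,2]<.15)]; 
    (cx,cy),(w,h),an=cv2.minAreaRect((q[:,:2]*1000).astype(np.float32)); print('handle',n,len(p),len(q),q.mean(0).round(4),cx,cy,w,h,an)
# red line fit: pixels -> plane z=.104
for n,d,B in(('T',T,TB),('S',S,SB)):
    _,px=pts(d,mask(d,'red',B)); g=np.array([onz(d,u,v,.104) for u,v in px])[:,:2].astype(np.float32)
    g=g[np.abs(g-np.median(g,0)).max(1)<.08]
    l=cv2.fitLine(g,cv2.DIST_HUBER,0,.01,.01).ravel(); print('red',n,len(g),l.round(4),'yaw',np.degrees(np.arctan2(-l[0],l[1]))%180, g.mean(0))
# bystanders & neighbours tall stuff
for nm,uv in(('brown',(245,179)),('vial',(320,150)),('small',(330,174)),('clock',(261,266)),('jarlid',(284,135)),('scope arm',(430,160)),('eyep',(470,245))): print(nm,dep(T,*uv).round(3))
# max heights around the path corridor
v,u=np.mgrid[0:400:2,0:640:2]; 
P=np.array([dep(T,a,b) for a,b in zip(u.ravel(),v.ravel())])
for y0 in np.arange(-.6,.4,.1):
    for x0 in (.3,.4,.5,.6):
        m=(P[:,1]>=y0)&(P[:,1]<y0+.1)&(P[:,0]>=x0)&(P[:,0]<x0+.1); print(f"{P[m,2].max():.2f}" if m.any() else '-',end=' ')
    print(round(y0,1))
E
```

```text
knob [280. 203.] [267.12765957 223.65957447] (array([0.54377598, 0.25178305, 0.16457398]), 0.0020841985799229597)
handle T 66 51 [0.584  0.2213 0.1407] 584.1163330078125 220.82444763183594 11.375117301940918 38.07497024536133 13.292535781860352
handle S 143 106 [0.5856 0.2246 0.1383] 586.5823364257812 223.83352661132812 10.583075523376465 42.247703552246094 13.431920051574707
red T 61 [ 0.2445 -0.9696  0.6885  0.2486] yaw 14.153595 [0.68848    0.24864183]
red S 109 [ 0.2597 -0.9657  0.6936  0.2398] yaw 15.051086 [0.69064176 0.24439351]
brown [0.623 0.357 0.085]
vial [0.695 0.144 0.109]
small [0.638 0.117 0.052]
clock [0.378 0.323 0.016]
jarlid [0.717 0.236 0.189]
scope arm [ 0.626 -0.118  0.266]
eyep [ 0.421 -0.154  0.399]
0.01 0.02 0.02 0.09 -0.6
0.04 0.04 0.02 0.01 -0.5
0.04 0.03 0.00 0.01 -0.4
0.44 0.42 0.21 0.00 -0.3
0.44 0.41 0.38 0.29 -0.2
0.01 0.21 0.28 0.28 -0.1
0.01 0.03 0.01 0.01 -0.0
0.01 1.24 0.14 0.12 0.1
0.02 0.02 0.17 0.19 0.2
0.02 0.02 0.01 0.12 0.3
```

Measured in the rack frame (yaw about 14.2°, origin about (0.650, 0.237)):
- **Tray:** the handle is at x = -66 mm, so the tray sits about 12 mm back from flush.
- **Knob height:** it measures 0.1646 m, against 0.162 m given.
- **Handle height:** it measures 0.140 m, against a 0.141 m top.

The microscope reaches about 0.44 m, so I go up and over it.

{"fn": "jog_arm", "kwargs": {"rows": [[[0, 0, 6], [0, 0, 0], 0], [[0, 0, 12], [0, 0, 0], 0], [[0, 0, 18], [0, 0, 0], 0], [[0, 0, 24], [0, 0, 0], 0], [[0, 0, 30], [0, 0, 0], 0], [[0, 0, 36], [0, 0, 0], 0], [[0, 0, 38], [0, 0, 0], 0], [[0, 0, 38], [0, 0, 0], 0]], "newtons": 10}}

```text
clock: 1.1
position: [0.2179, -0.5811, 0.5973]
ee_rot: [3.077, 0.556, 0.002]
force: [-0.3, -0.1, 0.0]
width: 0.176
gripper_force: 0.0
```

{"fn": "jog_arm", "kwargs": {"rows": [[[2.1, 5, 0], [0, 0, 5.2], 0], [[4.2, 10, 0], [0, 0, 10.4], 0], [[6.3, 15, 0], [0, 0, 15.6], 0], [[8.4, 20, 0], [0, 0, 20.8], 0], [[10.5, 25, 0], [0, 0, 26], 0], [[12.6, 30, 0], [0, 0, 31.2], 0], [[14.7, 35, 0], [0, 0, 36.4], 0], [[16.6, 40, 0], [0, 0, 41.8], 0]]}}

```text
clock: 2.1
position: [0.3845, -0.1783, 0.595]
ee_rot: [2.675, 1.629, 0.005]
force: [1.1, -0.5, -0.3]
width: 0.007
gripper_force: 0.0
```

{"fn": "jog_arm", "kwargs": {"rows": [[[2.1, 5, 0], [0, 0, 5.2], 0], [[4.2, 10, 0], [0, 0, 10.4], 0], [[6.3, 15, 0], [0, 0, 15.6], 0], [[8.4, 20, 0], [0, 0, 20.8], 0], [[10.5, 25, 0], [0, 0, 26], 0], [[12.6, 30, 0], [0, 0, 31.2], 0], [[14.7, 35, 0], [0, 0, 36.4], 0], [[16.6, 40.3, 0], [0, 0, 41.8], 0]]}}

```text
clock: 3.1
position: [0.5507, 0.2233, 0.595]
ee_rot: [1.922, 2.476, 0.012]
force: [0.6, -1.7, 1.0]
width: 0.001
gripper_force: 0.0
```

{"fn": "jog_arm", "kwargs": {"rows": [[[0, 0, -6], [0, 0, 0], 0], [[0, 0, -12], [0, 0, 0], 0], [[0, 0, -18], [0, 0, 0], 0], [[0, 0, -24], [0, 0, 0], 0], [[0, 0, -30], [0, 0, 0], 0], [[0, 0, -36], [0, 0, 0], 0], [[0, 0, -39], [0, 0, 0], 0], [[0, 0, -39], [0, 0, 0], 0]]}}

```text
clock: 4.1
position: [0.5475, 0.2215, 0.2034]
ee_rot: [1.923, 2.478, 0.007]
force: [0.6, 0.0, -0.2]
width: 0.003
gripper_force: 0.0
```

```bash
python3 - <<'E'
from h import *
o=arm.observe(); print(o['position'],o['joints'].round(2))
S=grab('scene'); T=grab('top')
a=S['img'][140:280,185:325,::-1]; b=T['img'][110:220,230:340,::-1]
cv2.imwrite('pics/c2.png',np.hstack([cv2.resize(a,(400,400),interpolation=2),cv2.resize(b,(400,400),interpolation=2)]))
print(proj(S,o['position']))
E
```

```text
[0.54746571 0.22151787 0.20335323] [-0.16  0.44 -0.44  1.67  0.21  1.08 -0.42]
(np.float64(277.2777062798916), np.float64(201.72224773313945))
```

View pics/c2.png

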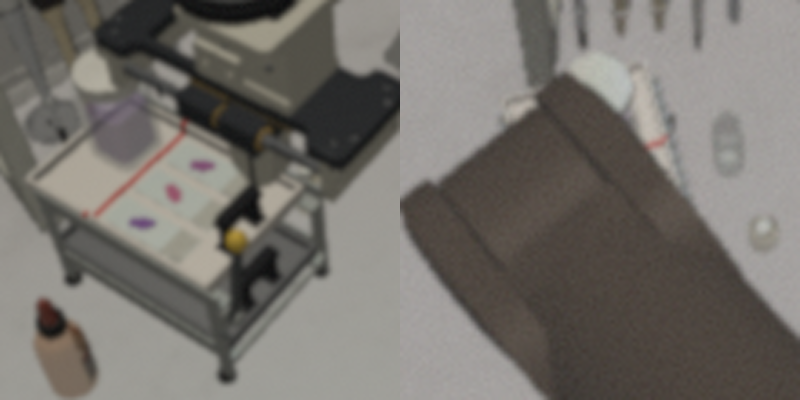

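The scene crop shows the closed finger tips at (258,185), inside the yellow knob at (236,240) and clear of it and of the handle. Next: lower, then tip the catch outwards.

{"fn": "jog_arm", "kwargs": {"rows": [[[0.2, 0, -2], [0, 0, 0], 0], [[0.3, 0, -4], [0, 0, 0], 0], [[0.3, 0, -5], [0, 0, 0], 0], [[0.3, 0, -5], [0, 0, 0], 0], [[0.2, 0.5, -5], [0, 0, 0], 0], [[0.1, 1.0, -5], [0, 0, 0], 0], [[-0.1, 1.4, -5], [0, 0, 0], 0], [[-0.2, 1.8, -5], [0, 0, 0], 0]]}}

```text
clock: 5.2
position: [0.5483, 0.2406, 0.1567]
ee_rot: [1.924, 2.473, 0.017]
force: [0.2, -0.3, -0.4]
width: 0.006
gripper_force: 0.0
```

{"fn": "jog_arm", "kwargs": {"rows": [[[-0.1, 0.4, 0], [0, 0, 0], 0], [[-0.2, 0.8, 0], [0, 0, 0], 0], [[-0.3, 1.2, 0], [0, 0, 0], 0], [[-0.4, 1.6, 0], [0, 0, 0], 0], [[-0.5, 2.0, 0], [0, 0, 0], 0], [[-0.6, 2.4, 0], [0, 0, 0], 0], [[-0.6, 2.4, 0], [0, 0, 0], 0], [[-0.6, 2.4, 0], [0, 0, 0], 0]]}}

```text
clock: 6.2
position: [0.5425, 0.2639, 0.1565]
ee_rot: [1.925, 2.473, 0.016]
force: [-0.1, -0.1, 0.9]
width: 0.004
gripper_force: 0.0
```

```bash
python3 - <<'E'
from h import *
o=arm.observe(); print(o['position'])
S=grab('scene'); m=mask(S,'yellow',(185,325,140,290)); n,l,s,c=cv2.connectedComponentsWithStats(m.astype(np.uint8))
for i in range(1,n):
    if s[i,4]>5: print(s[i,4],c[i],dep(S,*c[i]).round(3))
p=(0.6495,0.2373); ex=np.array([.969,.245,0]);ey=np.array([-.245,.969,0])
for a in(0,.4,2.6): print(a,proj(S,np.array([*p,0])-.099*ex+ey*(.055+.0755*np.sin(a-.2))+np.array([0,0,.088+.0755*np.cos(a-.2)])))
E
```

```text
[0.54251652 0.26394351 0.15645166]
29 [254.4137931  282.27586207] [0.526 0.317 0.039]
0 (np.float64(268.0333562513285), np.float64(224.52748668129675))
0.4 (np.float64(258.0046474914543), np.float64(234.87692694659887))
2.6 (np.float64(254.98952293800988), np.float64(282.72467626460764))
```

The catch hangs open: the knob is at scene (254,282), and the prediction for 2.6 rad was (255,283). Next: lift, open and move over the handle.

{"fn": "jog_arm", "kwargs": {"rows": [[[0, 0, 4], [0, 0, 0], 0.2], [[0, 0, 7], [0, 0, 0], 0.5], [[2, -2, 7], [0, 0, 0], 0.5], [[4, -4, 7], [0, 0, 0], 0.5], [[4.2, -4.1, 7], [0, 0, 0], 0.5], [[4.2, -4.1, 4], [0, 0, 0], 0.5], [[4.2, -4.1, 2], [0, 0, 0], 0.5], [[4.2, -4.1, 2], [0, 0, 0], 0.5]], "newtons": 25}}

```text
clock: 7.25
position: [0.583, 0.2233, 0.175]
ee_rot: [1.925, 2.475, 0.012]
force: [0.2, 0.5, 0.6]
width: 0.499
gripper_force: 0.0
```

```bash
python3 - <<'E'
from h import *
o=arm.observe(); print(o['position'],o['ee_rot'],o['width'])
S=grab('scene'); np.savez('s3.npz',**S)
cv2.imwrite('pics/c3.png',cv2.resize(S['img'][150:270,195:345,::-1],None,fx=5,fy=5,interpolation=2))
p,_=pts(S,mask(S,'black',(255,285,200,225))); q=p[(p[:,2]>.132)&(p[:,2]<.15)]; print(len(q),q.mean(0))
p=(0.6495,0.2373); ex=np.array([.969,.245,0]);ey=np.array([-.245,.969,0])
d=q-np.array([*p,0]); print('handle rack',np.median(d@ex),np.median(d@ey), 'tcp rack',(o['position']-[*p,0])@ex,(o['position']-[*p,0])@ey)
E
```

```text
[0.58295907 0.22326984 0.17500981] [1.92463914 2.47512499 0.01229197] 0.4988038599673274
90 [0.58497342 0.22777541 0.13845445]
handle rack -0.0651276086572905 0.006399860940313494 tcp rack -0.06791554792637311 0.0027073018855416162
```

View pics/c3.png

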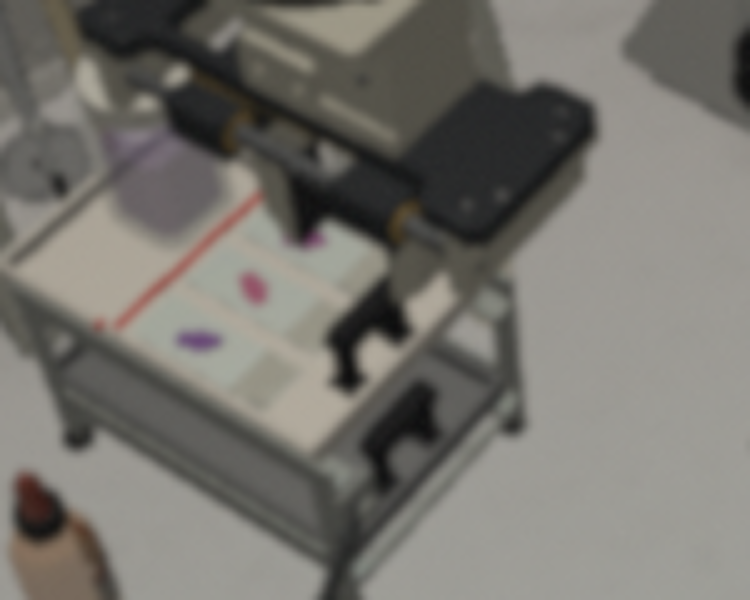

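The fingers straddle the handle bar at crop (370,320), and the tray is still behind. Before lowering I check the body's rear end against the jar lid.

```bash
python3 - <<'E'
from h import *
S=dict(np.load('s3.npz')); T=dict(np.load('top0.npz'))
o=np.array([0.6495,0.2373,0]); ex=np.array([.969,.245,0]);ey=np.array([-.245,.969,0])
for y in(-.0375,.0375):
  for z in (.241,.28):
    u,v=proj(S,o+.027*ex+(y+.0027)*ey+[0,0,z]); print(y,z,'crop',(u-195)*5,(v-150)*5)
v,u=np.mgrid[115:165,260:310]; P=np.array([dep(T,a,b) for a,b in zip(u.ravel(),v.ravel())])
q=P[(P[:,2]>.182)&(P[:,2]<.198)]-o; print('lid x',np.percentile(q@ex,[1,50,99]),'y',np.percentile(q@ey,[1,50,99]),'z',np.median(q[:,2]))
v,u=np.mgrid[150:270,195:345]; P=np.array([dep(S,a,b) for a,b in zip(u.ravel(),v.ravel())])-o
for lo,hi in((.2,.215),(.215,.23),(.23,.245),(.245,.26),(.26,.3)):
    q=P[(P[:,2]>lo)&(P[:,2]<hi)]; print(lo,hi,len(q),'x',np.percentile(q@ex,[1,99]).round(3),'y',np.percentile(q@ey,[1,99]).round(3))
E
```

```text
-0.0375 0.241 crop 220.07205164736433 -7.244430268195856
-0.0375 0.28 crop 203.21558175155587 -83.02306066230898
0.0375 0.241 crop 87.69583891760902 101.37696654188645
0.0375 0.28 crop 64.56284432726505 25.821580202022005
lid x [0.04245251 0.06632203 0.09151185] y [-0.04178851 -0.01781455  0.00657709] z 0.19013140665385642
0.2 0.215 88 x [-0.108 -0.027] y [-0.007  0.015]
0.215 0.23 45 x [-0.109 -0.026] y [-0.005  0.015]
0.23 0.245 101 x [-0.154  0.015] y [-0.031  0.039]
0.245 0.26 533 x [-0.154  0.016] y [-0.028  0.04 ]
0.26 0.3 2066 x [-0.162  0.021] y [-0.031  0.04 ]
```

{"fn": "jog_arm", "kwargs": {"rows": [[[0.1, 0, -1.5], [0, 0, 0], 0.5], [[0.2, 0, -3], [0, 0, 0], 0.5], [[0.2, 0, -4], [0, 0, 0], 0.5], [[0.2, 0, -5], [0, 0, 0], 0.5], [[0.2, 0, -5.5], [0, 0, 0], 0.5], [[0.2, 0, -5.5], [0, 0, 0], 0.5]]}}

```text
clock: 8.05
position: [0.5863, 0.223, 0.1211]
ee_rot: [1.925, 2.473, 0.016]
force: [0.3, 0.4, -0.3]
width: 0.495
gripper_force: 0.0
```

{"fn": "jog_arm", "kwargs": {"rows": [[[0, 0, -0.3], [0, 0, 0], 0.4], [[0, 0, -0.3], [0, 0, 0], 0.3], [[0, 0, -0.3], [0, 0, 0], 0.22], [[0, 0, -0.3], [0, 0, 0], 0.18], [[0, 0, -0.3], [0, 0, 0], 0.15], [[0, 0, -0.3], [0, 0, 0], 0.1], [[0, 0, -0.3], [0, 0, 0], 0.0], [[0, 0, -0.3], [0, 0, 0], 0.0]], "newtons": 25}}

```text
clock: 9.05
position: [0.5869, 0.2232, 0.1187]
ee_rot: [1.924, 2.472, 0.018]
force: [2.4, 1.5, 0.1]
width: 0.151
gripper_force: 25.0
```

```bash
cat >> h.py <<'E'
o0=np.array([0.6495,0.2373,0]); ex=np.array([.969,.245,0]);ey=np.array([-.245,.969,0])
def red(d,B,z=.104):
    _,px=pts(d,mask(d,'red',B)); g=np.array([onz(d,u,v,z) for u,v in px])-o0
    X,Y=g@ex,g@ey; k=(np.abs(Y)<.05)&(np.abs(X-np.median(X))<.02); g=(np.c_[X,Y][k]*1000).astype(np.float32)
    l=cv2.fitLine(g,cv2.DIST_HUBER,0,.01,.01).ravel(); return len(g), 'x@y0 mm',round(float(l[2]-l[3]*l[0]/l[1]),1),'tilt deg',round(float(np.degrees(np.arctan(-l[0]/l[1]))),2)
E
python3 - <<'E'
from h import *
o=arm.observe(); print(o['position'],o['gripper_force'],o['width'],o['force'])
print(red(grab('scene'),SB), red(dict(np.load('scene0.npz')),SB), red(dict(np.load('top0.npz')),TB))
E
```

```text
[0.58685766 0.22319116 0.11865933] 24.998986423015594 0.15123658912012733 [2.43177342 1.45764841 0.08388952]
(62, 'x@y0 mm', 42.5, 'tilt deg', -0.01) (87, 'x@y0 mm', 43.1, 'tilt deg', 0.27) (54, 'x@y0 mm', 40.5, 'tilt deg', 0.12)
```

The grip holds at 25 N with a 13.9 mm opening, which is the bar's 14 mm. Mark at about +41 mm, lip at -92.5 mm, so the draw is about 134 mm along -x of the rack, in gentle steps.

{"fn": "jog_arm", "kwargs": {"rows": [[[-0.15, -0.04, 0], [0, 0, 0], 0], [[-0.39, -0.1, 0], [0, 0, 0], 0], [[-0.78, -0.2, 0], [0, 0, 0], 0], [[-1.26, -0.32, 0], [0, 0, 0], 0], [[-1.74, -0.44, 0], [0, 0, 0], 0], [[-2.23, -0.56, 0], [0, 0, 0], 0], [[-2.71, -0.69, 0], [0, 0, 0], 0], [[-3.2, -0.81, 0], [0, 0, 0], 0]]}}

```text
clock: 10.1
position: [0.5543, 0.215, 0.1186]
ee_rot: [1.924, 2.472, 0.017]
force: [5.3, 1.2, 1.8]
width: 0.149
gripper_force: 25.0
```

```bash
python3 - <<'E'
from h import *
o=arm.observe(); p=o['position']-o0; print(p@ex,p@ey,p[2],o['gripper_force'],o['force'],o['ee_rot'])
S=grab('scene'); print(red(S,(190,330,150,290)))
E
```

```text
-0.09768564025376181 0.0016604991387463887 0.11860337654207098 24.998785257339478 [5.34066198 1.22461922 1.79125924] [1.92449344 2.47248099 0.01705219]
(64, 'x@y0 mm', 8.9, 'tilt deg', -0.38)
```

{"fn": "jog_arm", "kwargs": {"rows": [[[-0.39, -0.1, 0], [0, 0, 0], 0], [[-0.87, -0.22, 0], [0, 0, 0], 0], [[-1.36, -0.34, 0], [0, 0, 0], 0], [[-1.84, -0.46, 0], [0, 0, 0], 0], [[-2.33, -0.59, 0], [0, 0, 0], 0], [[-2.81, -0.71, 0], [0, 0, 0], 0], [[-3.3, -0.83, 0], [0, 0, 0], 0], [[-3.78, -0.96, 0], [0, 0, 0], 0]]}}

```text
clock: 11.15
position: [0.5162, 0.2052, 0.1184]
ee_rot: [1.925, 2.473, 0.016]
force: [4.0, 1.1, 1.7]
width: 0.148
gripper_force: 25.0
```

{"fn": "jog_arm", "kwargs": {"rows": [[[-0.48, -0.12, 0], [0, 0, 0], 0], [[-0.97, -0.25, 0], [0, 0, 0], 0], [[-1.45, -0.37, 0], [0, 0, 0], 0], [[-1.94, -0.49, 0], [0, 0, 0], 0], [[-2.42, -0.61, 0], [0, 0, 0], 0], [[-2.91, -0.74, 0], [0, 0, 0], 0], [[-3.3, -0.83, 0], [0, 0, 0], 0], [[-3.49, -0.88, 0], [0, 0, 0], 0]]}}

```text
clock: 12.15
position: [0.4813, 0.1964, 0.1183]
ee_rot: [1.925, 2.473, 0.016]
force: [2.6, 0.2, -1.8]
width: 0.148
gripper_force: 25.0
```

```bash
python3 - <<'E'
from h import *
o=arm.observe(); p=o['position']-o0; print(p@ex,p@ey,p[2],o['gripper_force'],o['force'],o['ee_rot'])
S=grab('scene'); np.savez('s4.npz',**S); print(red(S,(190,340,150,330)))
for y in (-.0615,.0615): print('lip',[(round((a-200)*5),round((b-160)*5)) for a,b in [proj(S,o0-.0925*ex+y*ey+[0,0,z]) for z in (.1,.112)]])
cv2.imwrite('pics/c4.png',cv2.resize(S['img'][160:280,200:350,::-1],None,fx=5,fy=5,interpolation=2))
E
```

```text
-0.1729865574793824 0.0015686667885247002 0.11833941337775128 24.99840259552002 [ 2.60786169  0.15939417 -1.82066689] [1.92461332 2.47289709 0.0156733 ]
(86, 'x@y0 mm', -66.4, 'tilt deg', 0.49)
lip [(491, 251), (490, 233)]
lip [(311, 443), (308, 426)]
```

View pics/c4.png

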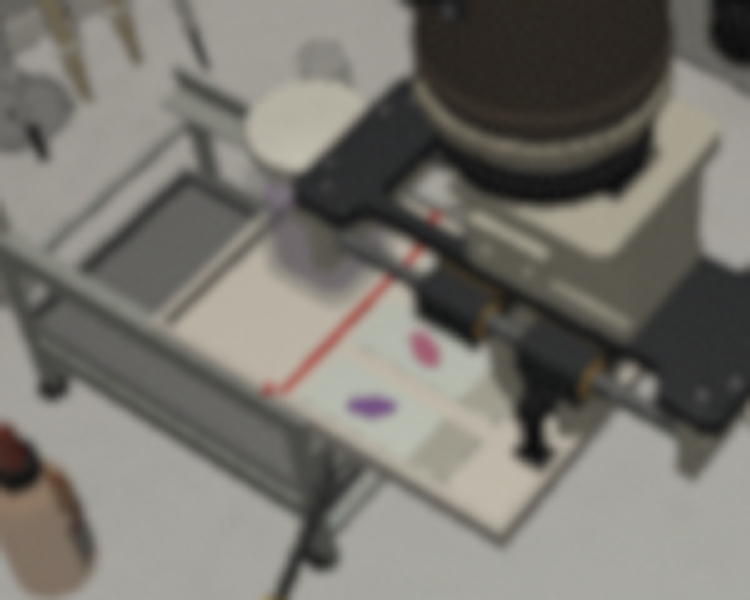

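The crop shows the red line at (285,390)–(435,217), about 25 mm short of the predicted lip at (309,430), with tray and jar in place. I check the lip against the rack's front ends in depth and colour.

```bash
python3 - <<'E'
from h import *
T=dict(np.load('top0.npz')); S=dict(np.load('s4.npz')); S0=dict(np.load('scene0.npz'))
print('knob top pred',proj(T,o0-.099*ex+.04*ey+[0,0,.162]),'scene',proj(S0,o0-.099*ex+.04*ey+[0,0,.162]))
for n,d in(('T',T),('S',S0),('S4',S)):
  for y in(-.0615,.0615):
    r=[]
    for x in np.arange(-.110,-.074,.003):
        u,v=proj(d,o0+x*ex+y*ey+[0,0,.112]); r.append((round(x*1000),int(d['img'][int(round(v)),int(round(u))].mean()),round(1000*dep(d,round(u),round(v))[2])))
    print(n,y,r)
# rear ends in top (rack x=+92.5)
for y in(-.0615,.0615):
    r=[]
    for x in np.arange(.08,.11,.003):
        u,v=proj(T,o0+x*ex+y*ey+[0,0,.112]); r.append((round(x*1000),int(T['img'][int(round(v)),int(round(u))].mean()),round(1000*dep(T,round(u),round(v))[2])))
    print('T rear',y,r)
for y in np.arange(-.075,.076,.006):
    u,v=proj(T,o0+y*ey+[0,0,.112]); print(round(y*1000),round(1000*dep(T,round(u),round(v))[2]),end='; ')
cv2.imwrite('pics/c5.png',np.hstack([cv2.resize(T['img'][180:220,260:325,::-1],(400,246),interpolation=2),cv2.resize(S['img'][225:265,240:305,::-1],(400,246),interpolation=2)]))
E
```

```text
knob top pred (np.float64(279.65450818505667), np.float64(202.7658824797852)) scene (np.float64(268.03322102270505), np.float64(224.52577080547945))
T -0.0615 [(-110, 139, 0), (-107, 117, 18), (-104, 89, 46), (-101, 80, 58), (-98, 90, 51), (-95, 93, 100), (-92, 105, 113), (-89, 116, 118), (-86, 121, 102), (-83, 122, 112), (-80, 127, 114), (-77, 124, 103), (-74, 118, 112)]
T 0.0615 [(-110, 142, -1), (-107, 124, 80), (-104, 102, 81), (-101, 100, 78), (-98, 114, -1), (-95, 115, -1), (-92, 125, 2), (-89, 122, 118), (-86, 122, 115), (-83, 116, 115), (-80, 119, 112), (-77, 117, 114), (-74, 121, 116)]
S -0.0615 [(-110, 143, -1), (-107, 144, 1), (-104, 143, 1), (-101, 144, 1), (-98, 144, -1), (-95, 140, -2), (-92, 125, 0), (-89, 105, 113), (-86, 107, 33), (-83, 87, 115), (-80, 93, 113), (-77, 87, 113), (-74, 96, 114)]
S 0.0615 [(-110, 68, 92), (-107, 54, 97), (-104, 45, 102), (-101, 71, 103), (-98, 99, 97), (-95, 106, 98), (-92, 97, 109), (-89, 103, 112), (-86, 94, 112), (-83, 96, 115), (-80, 95, 113), (-77, 90, 113), (-74, 98, 114)]
S4 -0.0615 [(-110, 104, 249), (-107, 115, 249), (-104, 101
[... 252 characters left out ...]
), (-98, 105, 112), (-95, 91, 773), (-92, 89, 110), (-89, 107, 115), (-86, 100, 114), (-83, 107, 112), (-80, 112, 113), (-77, 102, 114), (-74, 110, 114)]
T rear -0.0615 [(80, 124, 115), (83, 124, 102), (86, 119, 114), (89, 126, 117), (92, 138, 2), (95, 139, -2), (98, 138, 0), (101, 141, -1), (104, 144, 4), (107, 141, -3)]
T rear 0.0615 [(80, 118, 114), (83, 120, 113), (86, 119, 116), (89, 122, 111), (92, 131, 2), (95, 138, 3), (98, 140, 3), (101, 137, 1), (104, 137, 4), (107, 139, -2)]
-75 -3; -69 -1; -63 116; -57 97; -51 104; -45 104; -39 106; -33 106; -27 102; -21 101; -15 105; -9 107; -3 107; 3 111; 9 103; 15 103; 21 103; 27 106; 33 111; 39 106; 45 107; 51 100; 57 116; 63 -1; 69 -2; 75 0;
```

View pics/c5.png

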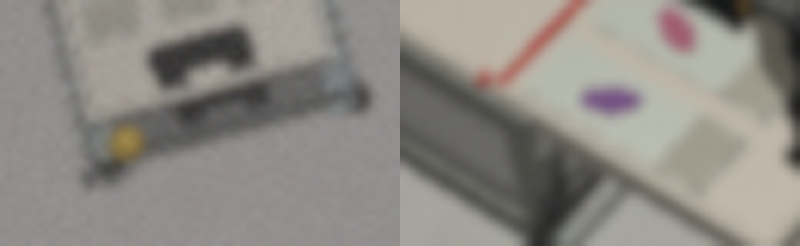

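The rack ends in the top view sit at about -93 and +91 mm, which confirms the lip at about -93 mm in my frame. The mark is at about -67.5 mm, so 25 mm remain.

{"fn": "jog_arm", "kwargs": {"rows": [[[-0.29, -0.07, 0], [0, 0, 0], 0], [[-0.68, -0.17, 0], [0, 0, 0], 0], [[-1.07, -0.27, 0], [0, 0, 0], 0], [[-1.45, -0.37, 0], [0, 0, 0], 0], [[-1.84, -0.47, 0], [0, 0, 0], 0], [[-2.18, -0.55, 0], [0, 0, 0], 0], [[-2.42, -0.61, 0], [0, 0, 0], 0], [[-2.42, -0.61, 0], [0, 0, 0], 0]]}}

```text
clock: 13.2
position: [0.4569, 0.1903, 0.1183]
ee_rot: [1.925, 2.473, 0.015]
force: [0.2, 0.1, -2.6]
width: 0.152
gripper_force: 25.0
```

```bash
python3 - <<'E'
from h import *
o=arm.observe(); p=o['position']-o0; print(p@ex,p@ey,p[2],o['gripper_force'],o['force'],o['ee_rot'])
S=grab('scene'); T=grab('top'); print(red(S,(190,340,150,330)))
try: print('top',red(T,(235,335,115,240)))
except Exception as e: print(e)
r=[]
for X in(-.19,-.15,-.12,-.08,-.06,-.04):
    for Y in(.045,.03):
        u,v=proj(S,o0+X*ex+Y*ey+[0,0,.104]); q=S['depth'][int(v)-1:int(v)+2,int(u)-1:int(u)+2]; c,rr=ray(S,u,v); r.append((X,Y,round(1000*(c+rr*np.median(q))[2],1)))
print('bed z',r)
c=lambda d,x,y:cv2.resize(d['img'][y:y+60,x:x+60,::-1],(400,400),interpolation=2)
for y in (-.0615,.0615): print('lip crop',[(round((a-230)*400/60),round((b-205)*400/60)) for a,b in [proj(S,o0-.0925*ex+y*ey+[0,0,z]) for z in (.1,.112)]])
cv2.imwrite('pics/c6.png',np.hstack([c(S,230,205),cv2.resize(S['img'][160:300,190:330,::-1],(400,400),interpolation=2)]))
E
```

```text
-0.19811492830676292 0.001604166461746541 0.11834519917665987 24.998255968093872 [ 0.19434633  0.05696522 -2.58514638] [1.9245458  2.47319647 0.0149387 ]
(91, 'x@y0 mm', -91.4, 'tilt deg', -0.22)
top (11, 'x@y0 mm', -94.1, 'tilt deg', -0.63)
bed z [(-0.19, 0.045, np.float64(101.5)), (-0.19, 0.03, np.float64(102.6)), (-0.15, 0.045, np.float64(104.0)), (-0.15, 0.03, np.float64(102.0)), (-0.12, 0.045, np.float64(103.4)), (-0.12, 0.03, np.float64(103.4)), (-0.08, 0.045, np.float64(104.0)), (-0.08, 0.03, np.float64(102.8)), (-0.06, 0.045, np.float64(102.6)), (-0.06, 0.03, np.float64(101.3)), (-0.04, 0.045, np.float64(102.4)), (-0.04, 0.03, np.float64(102.1))]
lip crop [(455, 34), (453, 11)]
lip crop [(215, 290), (210, 268)]
```

View pics/c6.png

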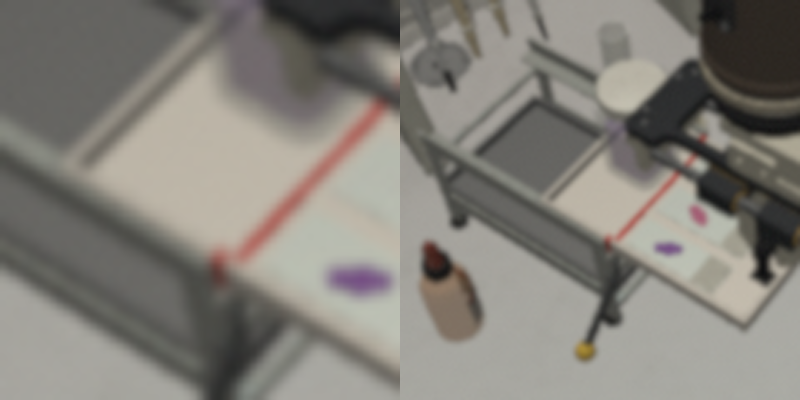

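The line now appears to meet the runner ends: the red tick at crop (218,265) is just clear of the guide wall's end at (210,268). The tray is level, the jar upright and the knob hangs open. Last check: the tick against the wall end, and the jar's place on the tray.

```bash
python3 - <<'E'
from h import *
S=grab('scene')
for z,y in((.108,.058),(.104,.058),(.114,.057)):
    r=[]
    for x in np.arange(-.106,-.079,.002):
        u,v=proj(S,o0+x*ex+y*ey+[0,0,z]); c=cv2.getRectSubPix(S['img'],(1,1),(float(u),float(v)))[0,0].astype(int); r.append((round(x*1000),int(c[0]-c[1]),int(c[1])))
    print(z,r)
S0=dict(np.load('scene0.npz'))
def lid(d):
    v,u=np.mgrid[130:230,190:320]; P=np.array([dep(d,a,b) for a,b in zip(u.ravel(),v.ravel())])-o0; c=d['img'][v.ravel(),u.ravel()].astype(int)
    k=(P[:,2]>.183)&(P[:,2]<.197)&(c.min(1)>110); q=P[k]; return k.sum(),np.percentile(q@ex,[2,98]).round(4),np.percentile(q@ey,[2,98]).round(4),np.median(q[:,2]).round(4)
print(lid(S0),lid(S))
E
```

```text
0.108 [(-106, 5, 111), (-104, 5, 111), (-102, 4, 113), (-100, 6, 112), (-98, 6, 112), (-96, 11, 104), (-94, 21, 93), (-92, 30, 79), (-90, 39, 71), (-88, 27, 87), (-86, 14, 107), (-84, 6, 120), (-82, 2, 125), (-80, 2, 125)]
0.104 [(-106, 3, 99), (-104, 3, 96), (-102, 3, 95), (-100, 3, 94), (-98, 3, 97), (-96, 8, 93), (-94, 14, 87), (-92, 24, 72), (-90, 27, 65), (-88, 21, 70), (-86, 13, 82), (-84, 4, 99), (-82, 1, 106), (-80, -1, 109)]
0.114 [(-106, 7, 160), (-104, 7, 160), (-102, 10, 157), (-100, 16, 150), (-98, 23, 140), (-96, 30, 132), (-94, 42, 118), (-92, 51, 111), (-90, 41, 122), (-88, 22, 145), (-86, 11, 156), (-84, 7, 160), (-82, 6, 160), (-80, 6, 160)]
(np.int64(300), array([0.0496, 0.0945]), array([-0.0381,  0.0068]), np.float64(0.1897)) (np.int64(330), array([-0.0784, -0.04  ]), array([-0.0388,  0.0088]), np.float64(0.1899))
```

The line is within about 1 mm of the lip in both views, each corrected by the knob as seen in that view. The jar moved with the tray and stands upright. The hold is 25 N, so I hand in.

```bash
python3 -c "
from cell import arm
print(arm.sign_off())"
```

```text
the job is handed in; nothing more can be done
None
```

The job is handed in: the catch is tipped open, and the tray is drawn out until its red line is within about 1 mm of the runner ends, held level at 25 N with the jar upright on it.

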